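Load a steel coupon into the viewing stage and click the stage into its notch

ROBOT

A 7-joint arm with a two-finger parallel gripper is mounted at the origin on the work surface. World frame = base frame: x ahead of the robot, y to its left, z up, the work surface at z = 0. Lengths are in m, angles in rad, forces in N, time in s.
With the tool pointing down it reaches from about 0.35 to 0.9 m from the base axis. Payload 19.9 kg.
Tool frame: the origin (TCP) lies between the finger pads; the fingertips stand 19 mm ahead of it and the grasp point (between the pads) is the TCP; z points along the fingers, y is the line along which they close (so a half turn about z gives the same grasp; the last joint's range is limited). The gripper opens to 94 mm and grips with 3 to 60 N. Pads are 16 mm wide; open, the fingers measure 119 mm over their backs; the gripper's body (75 mm by 177 mm) begins 78 mm behind the grasp point.
Start: joints at [1.232, 0.417, -0.01, 1.614, 0.005, 1.111, -0.053], TCP at [0.183, -0.598, 0.224] pointing down, gripper open.
Joint ranges: [-2.81, 2.81], [-0.39, 2.02], [-1.27, 1.25], [0.06, 2.57], [-1.19, 4.33], [0.19, 2], [-2.82, 2.82]. Speed limits (rad/s): [1.89, 1.89, 2.39, 2.39, 3.01, 3.01, 3.01].

INTERFACE

Orientations are given as a 3x3 rotation matrix whose columns are the frame's x, y, z axes.
In Python, from rig import robot gives the robot as it stands. Calls block until the motion is done:
- robot.move_ptp(position, orientation): joint-space move of the TCP to a pose.
- robot.move_linear(position, velocity=0.15, frame=None, threshold=None): straight line of the TCP; frame=None keeps the orientation; velocity is the mean speed in m/s. With threshold (N) it stops when the force on the tool has changed by that much, and returns True; else False.
- robot.goto_joints(angles): joint-space move.
- robot.gripper_to(opening): finger opening in m; the grip force is fixed at half the most; returns when the fingers have stopped.
- robot.pause(seconds).
- robot.ik(position, orientation): joint angles nearest the present ones, or None.
- robot.get_state(): the state.
- robot.grab_frame(name): name is "scene" or "top"; returns the picture (480x640x3 uint8, red, green, blue); there is no depth.
- robot.camera_info(name): a dict with "fx", "fy", "cx", "cy" (pixels), "rvec" (rotation vector, rad) and "tvec" (3), from world to camera coordinates, as OpenCV has them. Camera axes: x right, y down, z forward; pixel columns grow to the right and rows downward; lengths in m; the calibration is good to about 2 mm. A picture is of the moment at which its call begins. camera_info takes no time and is no camera call.
A pose or a line that the arm cannot do raises robot.PlanningError and nothing moves.
- robot.sign_off(): hands the job in; it is judged then, once.
The state is a dict: "time": time; "qpos": joint angles; "joint_vel": joint speeds; "effort": joint torques, N m; "ee_pos": TCP position; "tool_rot": TCP orientation; "force": force on the tool from outside, world axes, zero at the start; "moment": the same for the moment, N m; "opening": finger opening in m; "grasp_force": force on a finger pad.
Only numpy, scipy, OpenCV 4.12 (cv2) and the standard library are available. Lean on these libraries where they do the work, as an engineer would, in place of code of your own. Each camera call takes 0.05 s, during which the arm holds its last target. There are 200 camera calls.

TASK

Take the taller of the two steel coupons out of the wooden rack and stand it on edge in the slot of the sliding carriage, fully down, and let it go. Then take the carriage by its round post and slide it along its rail, away from the post's end of the stage, until its spring ball drops into the notch of the index bar, and finish there still gripping the post, with the coupon standing in the slot. Leave the other coupon, the loupe and the mouse where they are.

Things in the scene. Friction and masses are not known exactly. Their poses are not given: they have to be found in the camera images.
- tall_coupon_mid (a point): Centre of the tall coupon: plain steel plate 8 mm thick (its x), 60 mm long (its y), 65 mm high (its z, up), 0.24 kg, alike on both faces and either way round. It stands on edge in one of the rack's two slots, 20 mm deep in it with about 1 mm play each side, so 45 mm stand out above the rack. Fully down in the carriage slot, 45 mm stand out above the 20 mm high slot walls.
- short_coupon_mid (a point): Centre of the other coupon in the rack, same thickness and length but only 42 mm high. A bystander.
- rack: Fixed wooden rack, 140 (its x) x 85 (its y) x 30 mm, origin under its centre, with two slots at x = -35 and +35 mm that run along its y, their floors 10 mm above the table. Which coupon is in which slot varies.
- stage: Fixed viewing stage: grey base 130 (x) x 360 (y) x 12 mm, origin under its centre, with a rail along its y axis that carries the carriage; on its +x side, at y = 40 mm, a small horizontal microscope, up to 110 mm high, whose lens begins 95 mm in +x of the origin and which reaches to x = 232 mm. A steel index bar 14 mm wide lies along y at x = -42 mm; it has one notch 10 mm wide across it.
- slot (a point): Centre of the floor of the carriage's slot, 37 mm above the table; it moves with the carriage and its axes are those of the stage. The slot is open at the top, 65 mm long along y and 10.5 mm wide in x, the walls 20 mm high (top 57 mm above the table) with the upper 6 mm flared open to 18.5 mm; its two ends are closed to a height of 14 mm. A seated coupon's centre is 32.5 mm above this point.
- post_mid (a point): Point on the axis of the carriage's round upright post, 17.5 mm below its top. The post is dark steel, 18 mm in diameter, from 37 to 112 mm above the table, 105 mm from the slot's centre towards the stage's -y end; clear all round, so it can be gripped from above at any yaw.
- carriage (a joint): Travel of the carriage along the stage's +y axis, in m: 0 at the loading end, hard stop at 0.15. It starts between 0 and 0.03. Sliding it takes about 2 to 3 N. The notch comes at a value between 0.075 and 0.115, which differs each time. At the notch the ball pulls the carriage in over the last 4 mm or so; from there it takes about 8 N or more to drive it out again either way, so hold with less push than that.
- ball (a joint): Height of the carriage's spring ball (12 mm in diameter, under the dark housing on the carriage's -x side), in m: about 0.003 while it rides on top of the index bar, about 0.0004 when it is dropped into the notch.
- loupe: Black loose eye loupe, 42 mm in diameter and 42 mm high, standing on the table; origin under its centre. A bystander.
- mouse: Loose black computer mouse, 105 (x) x 60 (y) x 30 mm; origin under its centre. A bystander.
Mind the look-alikes: they are no part of the job. What is shaped like the part that bears tall_coupon_mid but orange or turquoise is not meant.

How it is judged:
By the outcome, as a careful person would: the job done as asked, in the order asked, and still so for the second after the job is handed in, while the arm keeps its last pose, push and grip.
It also fails if it takes over 58 s, if anything falls off the work surface, if the arm or the gripper's body presses on something with over 40 N, if the wrist force passes 120 N, or if a joint passes its speed limit or range.

## Working session

There is one attempt and no reset: what is moved stays moved. The work goes in short steps, each a Python script; the robot and the scene stay as the last script left them, time stands still between calls to the robot, and variables do not carry over. Pictures are saved under pics/ and viewed, at most 10 in all, crops included, and the job is handed in when it is done.

```bash
mkdir -p pics; ls; python3 - <<'E'
from rig import robot
import cv2
for n in("scene","top"):
    cv2.imwrite(f"pics/{n}0.png",robot.grab_frame(n)[:,:,::-1])
    print(n,robot.camera_info(n))
s=robot.get_state();print(s['time'],s['ee_pos'],s['tool_rot'],s['opening'])
E
```

```text
pics
scene {'fx': 441.79294400585763, 'fy': 441.79294400585763, 'cx': 322.7586878013881, 'cy': 237.29591114014968, 'rvec': array([ 1.84049916,  1.46097388, -0.6660743 ]), 'tvec': array([-0.11738509, -0.28116802,  1.44246741])}
top {'fx': 549.8580922451232, 'fy': 549.8580922451232, 'cx': 310.214855722626, 'cy': 246.12614328916374, 'rvec': array([ 2.11208563, -2.16656126,  0.13836417]), 'tvec': array([0.00158545, 0.53783163, 1.46738971])}
0.1 [ 0.1826945  -0.59737667  0.22391001] [[ 9.56281561e-01  2.92447295e-01 -3.95425221e-04]
 [ 2.92447550e-01 -9.56281040e-01  1.00195050e-03]
 [-8.51199271e-05 -1.07378793e-03 -9.99999420e-01]] 0.09378354943848893
```

View pics/scene0.png

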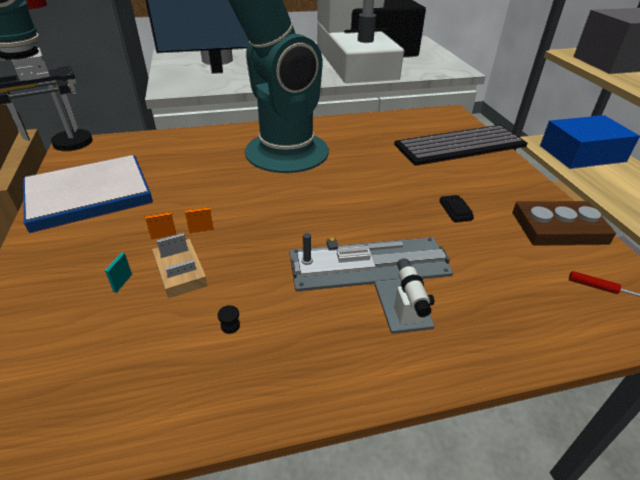

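View pics/top0.png

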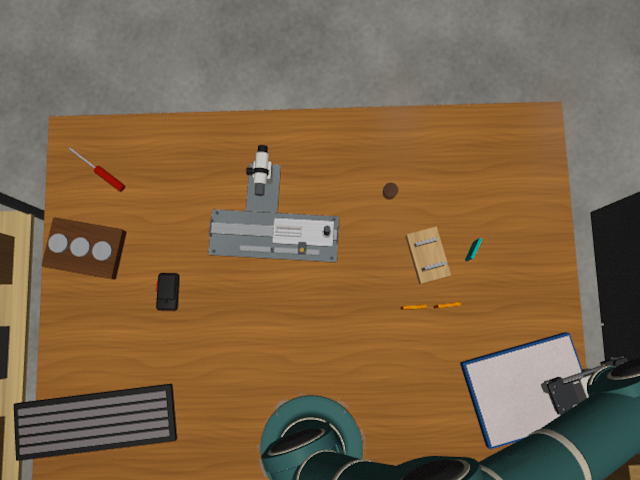

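Scene view: the rack is at about (180,268), with grey coupons at (172,243) and (181,269). The turquoise plate (119,272) and the orange plates (160,225) and (199,219) are look-alikes. The carriage post is at (307,250), the loupe at (229,318) and the mouse at (456,208). In the top view, the rack is at (429,255) with coupons at (427,242) and (434,266), the post at (327,231) and the slot at (288,232). Next I'll enlarge the rack and the stage.

```bash
python3 - <<'E'
import cv2,numpy as np
s=cv2.imread("pics/scene0.png");t=cv2.imread("pics/top0.png")
z=lambda a,x,y,w,h,W,H:cv2.resize(a[y:y+h,x:x+w],(W,H),interpolation=cv2.INTER_CUBIC)
a=np.hstack([z(s,140,225,80,80,300,300),z(t,395,220,65,65,300,300)])
b=z(t,200,200,150,70,600,280)
cv2.imwrite("pics/crop0.png",np.vstack([a,b]))
E
```

```text
(no output)
```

View pics/crop0.png

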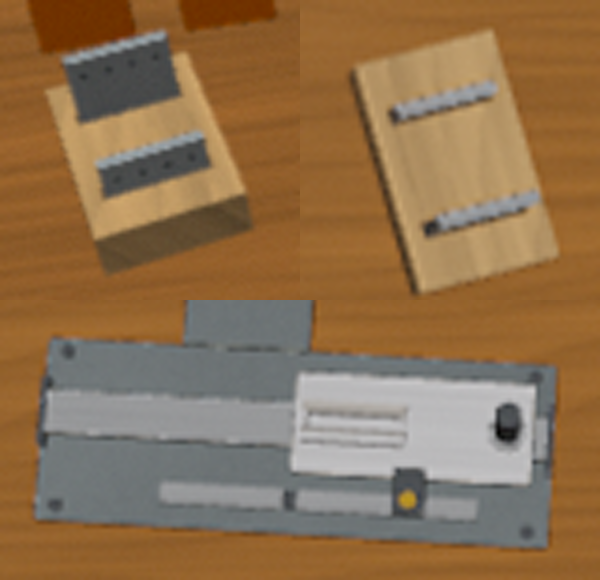

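The taller one is the coupon nearer the robot: top px (434.5,266), scene px (173,243). It stands far further out of the rack than the one at (181,269), and it's steel, unlike the orange and turquoise plates. The notch is at top px (272,250) and the ball housing at (302,250). Now I'll measure.

```bash
cat > h.py <<'E'
import cv2,numpy as np
from rig import robot
def cam(n):
    c=robot.camera_info(n);R=cv2.Rodrigues(c['rvec'])[0];return c,R
def plane(n,uv,z):
    c,R=cam(n);uv=np.atleast_2d(np.array(uv,float))
    d=np.c_[(uv[:,0]-c['cx'])/c['fx'],(uv[:,1]-c['cy'])/c['fy'],np.ones(len(uv))]@R
    o=-R.T@c['tvec'];return (o+d*((z-o[2])/d[:,2])[:,None])
def proj(n,p):
    c,R=cam(n);K=np.array([[c['fx'],0,c['cx']],[0,c['fy'],c['cy']],[0,0,1]])
    return cv2.projectPoints(np.atleast_2d(np.array(p,float)),c['rvec'],c['tvec'],K,None)[0][:,0]
def blobs(mask,x,y,w,h,amin=8):
    m=np.zeros(mask.shape,np.uint8);m[y:y+h,x:x+w]=mask[y:y+h,x:x+w]
    cs=cv2.findContours(m,cv2.RETR_EXTERNAL,cv2.CHAIN_APPROX_NONE)[0]
    return sorted([c for c in cs if len(c)>=amin],key=cv2.contourArea,reverse=True)
def rect(n,c,z):
    P=plane(n,c[:,0],z)[:,:2].astype(np.float32)*1000
    return cv2.minAreaRect(P)
E
python3 - <<'E'
from h import *
t=cv2.imread("pics/top0.png");hsv=cv2.cvtColor(t,cv2.COLOR_BGR2HSV)
S,V=hsv[...,1],hsv[...,2]
rk=((V>140)&(S<125)).astype(np.uint8)
for c in blobs(rk,395,218,65,70)[:1]: print('rack',rect('top',c,.03))
g=((S<60)&(V>110)).astype(np.uint8)
for c in blobs(g,400,225,55,55)[:3]: print('coup',cv2.minAreaRect(c),rect('top',c,.075),rect('top',c,.052))
w=((S<40)&(V>195)).astype(np.uint8)
for c in blobs(w,200,200,150,70)[:2]: print('carr',rect('top',c,.037))
d=(V<65).astype(np.uint8)
for c in blobs(d,200,200,150,70,5)[:6]: print('dark',cv2.minAreaRect(c),cv2.contourArea(c))
st=((S<60)&(V>75)).astype(np.uint8)
for c in blobs(st,200,200,150,70)[:1]: print('stage',rect('top',c,.012))
y=((S>120)&(hsv[...,0]>20)&(hsv[...,0]<32)&(V>120)).astype(np.uint8)
for c in blobs(y,200,200,150,70,3)[:2]: print('yel',c[:,0].mean(0))
np.set_printoptions(linewidth=220)
print(V[222:243,268:338:1][:, :36]);print(V[218:245,318:338]);print(V[244:256,264:282])
print(V[258:276,420:452])
E
```

```text
rack ((507.14971923828125, -335.04705810546875), (139.2605743408203, 84.88567352294922), 13.204057693481445)
coup ((435.11767578125, 264.97064208984375), (3.395498752593994, 22.55581283569336), 75.96376037597656) ((473.1803894042969, -342.2576904296875), (8.973101615905762, 59.968082427978516), 12.56364631652832) ((475.5896911621094, -347.16265869140625), (9.11501407623291, 60.916561126708984), 12.563498497009277)
coup ((426.1296081542969, 240.9922637939453), (3.206615447998047, 22.548105239868164), 75.25643920898438) ((538.0266723632812, -322.03509521484375), (8.5831298828125, 60.33855056762695), 13.319740295410156) ((541.4615478515625, -326.6202392578125), (8.718880653381348, 61.292850494384766), 13.319747924804688)
carr ((607.6029663085938, -29.74815559387207), (11.041465759277344, 5.289911860018037e-05), 88.42475128173828)
dark ((325.8793029785156, 232.05172729492188), (5.756555557250977, 4.270992755889893), 21.801410675048828) 10.5
stage ((593.691162109375, 89.60050964355469), (361.1298828125, 165.39999389648438), 85.18495178222656)
yel [301.5 249.5]
[[117 116 117 118 116 129 17
[... 7861 characters left out ...]
188 191 188 184 182 176 178 177 174 157 156]
 [183 174 133 138 154 168 174 178 178 178 174 183 189 189 186 183 181 179 181 184 185 187 192 190 185 181 175 178 177 176 162 155]
 [183 181 177 175 180 176 175 174 175 175 174 179 187 190 186 185 183 177 179 185 184 185 191 191 186 180 174 176 177 176 167 157]
 [184 180 180 179 179 175 173 175 174 176 176 178 186 188 188 184 184 178 178 184 185 183 189 193 189 181 175 177 179 177 174 161]
 [185 182 181 179 179 176 173 174 174 175 175 175 183 189 189 187 185 180 177 182 185 184 187 192 190 182 173 178 181 180 176 156]
 [188 183 180 180 180 176 174 175 175 174 175 173 181 189 191 188 183 181 177 181 185 184 185 191 193 185 174 173 170 174 162 147]]
```

```bash
python3 - <<'E'
from h import *
t=cv2.imread("pics/top0.png");hsv=cv2.cvtColor(t,cv2.COLOR_BGR2HSV)
S,V=hsv[...,1],hsv[...,2]
w=((S<60)&(V>166)).astype(np.uint8)
for c in blobs(w,200,200,150,70)[:1]: print('carr',rect('top',c,.037))
b=((S<60)&(V>135)&(V<166)).astype(np.uint8)
for c in blobs(b,200,243,150,12)[:3]: print('bar',cv2.boundingRect(c),rect('top',c,.02))
for c in blobs(b,205,218,69,22)[:1]: print('rail',rect('top',c,.025))
d=(V<100).astype(np.uint8)
for c in blobs(d,320,222,11,16,5)[:2]: print('dark',cv2.boundingRect(c))
print('post top',plane('top',[[326.6,228.6]],.112), 'slot', plane('top',[[288.9,232]],.051))
print('notch',plane('top',[[272,249.2]],.02),'ball',plane('top',[[301.5,249.3]],.05),plane('top',[[301.5,249.3]],.035))
# post in scene
s=cv2.imread("pics/scene0.png");Vs=cv2.cvtColor(s,cv2.COLOR_BGR2HSV)[...,2]
for c in blobs((Vs<80).astype(np.uint8),295,228,25,40)[:1]: print('scene post',cv2.boundingRect(c),cv2.minAreaRect(c))
z=lambda a,x,y,w,h,W,H:cv2.resize(a[y:y+h,x:x+w],(W,H),interpolation=cv2.INTER_CUBIC)
cv2.imwrite("pics/crop1.png",np.vstack([z(s,285,225,100,65,800,520)]))
E
```

```text
carr ((578.2706298828125, 7.2718048095703125), (163.41665649414062, 68.40642547607422), 85.18863677978516)
bar (240, 245, 31, 7) ((538.6051635742188, 141.9763946533203), (83.5816421508789, 13.84072494506836), 85.26528930664062)
bar (274, 247, 24, 7) ((531.4113159179688, 56.86628341674805), (64.27741241455078, 13.818188667297363), 85.2655029296875)
bar (307, 249, 12, 6) ((524.751220703125, -17.554248809814453), (31.65317726135254, 13.167083740234375), 81.28523254394531)
rail ((593.8047485351562, 176.06678771972656), (172.95755004882812, 31.109262466430664), 84.98049926757812)
dark (324, 226, 6, 10)
post top [[ 0.57221449 -0.05706126  0.112     ]] slot [[0.57642109 0.04493827 0.051     ]]
notch [[0.53465209 0.09437574 0.02      ]] ball [[0.52799281 0.01162817 0.05      ]] [[0.53009335 0.01207191 0.035     ]]
scene post (303, 233, 8, 29) ((306.5, 247.0), (28.0, 7.0), 90.0)
```

View pics/crop1.png

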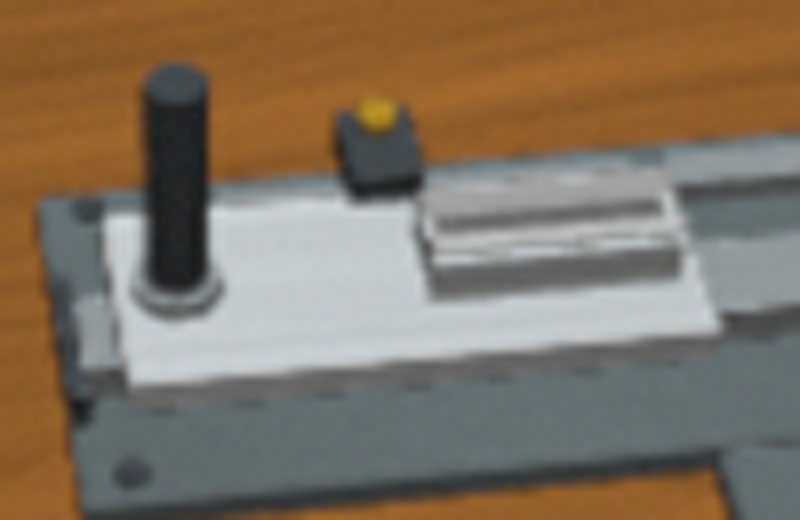

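The crop shows the post top at scene px (307,235.6), the slot box at about (353,252) and the ball knob at (332,239). Estimated poses: stage yaw is -4.75°, the slot is near (0.581,0.047) and the tall coupon is at (0.473,-0.3425) with yaw 13°. Picking it up now.

```bash
cat >> h.py <<'E'
def rot(deg):  # tool y along this world direction, z down
    a=np.radians(deg);y=np.array([np.cos(a),np.sin(a),0]);z=np.array([0,0,-1.]);return np.c_[np.cross(y,z),y,z]
def st(m=''):
    s=robot.get_state();print(m,round(s['time'],2),np.round(s['ee_pos'],4),'F',np.round(s['force'],1),'op',round(s['opening'],4),'gf',round(s['grasp_force'],1),flush=True);return s
E
python3 - <<'E'
from h import *
for d in (13.1,193.1-360):
    print(d,[np.round(robot.ik(p,rot(o)),2) if robot.ik(p,rot(o)) is not None else None for p,o in(((.473,-.3425,.2),d),((.581,.047,.2),d-17.85),((.58,.03,.1),d-17.85))])
d=-166.9
robot.move_ptp((.473,-.3425,.16),rot(d));st('above')
robot.gripper_to(.04)
robot.move_linear((.473,-.3425,.056),velocity=.1);st('down')
robot.gripper_to(0);st('grip')
robot.move_linear((.473,-.3425,.20),velocity=.12);st('lift')
E
```

```text
13.1 [array([ 0.91,  0.4 , -0.43,  1.73,  0.19,  1.05,  0.64]), array([ 0.42,  0.46, -0.72,  1.73,  0.34,  1.08, -0.49]), array([ 0.39,  0.57, -0.65,  1.81,  0.43,  0.9 , -0.54])]
-166.9 [array([ 0.49,  0.37,  0.11,  1.75, -0.05,  1.03, -2.3 ]), array([ 0.65,  0.6 , -1.08,  1.72,  0.57,  1.18,  2.46]), array([ 0.67,  0.77, -1.09,  1.8 ,  0.78,  1.07,  2.35])]
above 2.11 [ 0.4727 -0.343   0.1601] F [ 0.6 -0.4 -0.6] op 0.0939 gf 0.0
down 4.25 [ 0.4733 -0.3427  0.0566] F [-0.  -0.1 -0.7] op 0.0397 gf 0.0
grip 4.85 [ 0.473  -0.3425  0.0561] F [-1.3  0.5  2. ] op 0.008 gf 30.0
lift 6.2 [ 0.4727 -0.3423  0.1992] F [ 0.4  1.3 -2.5] op 0.0077 gf 30.0
```

```bash
python3 - <<'E'
from h import *
R=rot(-4.75)
robot.move_ptp((.5812,.0472,.20),R);st('over')
robot.move_linear((.5812,.0472,.125),velocity=.15);st('low')
for n in("scene","top"): cv2.imwrite(f"pics/{n}1.png",robot.grab_frame(n)[:,:,::-1])
s=cv2.imread("pics/scene1.png");t=cv2.imread("pics/top1.png")
z=lambda a,x,y,w,h,W,H:cv2.resize(a[y:y+h,x:x+w],(W,H),interpolation=cv2.INTER_CUBIC)
cv2.imwrite("pics/crop2.png",z(s,310,200,80,60,800,600))
u=np.array([np.sin(np.radians(4.75)),np.cos(np.radians(4.75))])
e=[[*(np.array([.5812,.0472])+k*.03*u),h] for k in(-1,1) for h in(.080,.145)]
print(proj('scene',e), proj('top',e))
E
```

```text
over 7.92 [0.5812 0.0463 0.1998] F [-0.1 -0.4 -3.4] op 0.0077 gf 30.0
low 8.57 [0.5816 0.0472 0.1257] F [-0.  -0.2 -2.8] op 0.0078 gf 30.0
[[340.37848897 243.54844394]
 [341.85794568 219.73360794]
 [367.20552109 241.2588998 ]
 [369.86202206 217.54915293]] [[298.59945967 229.04770117]
 [297.63812281 224.62111025]
 [276.26000013 227.82032018]
 [274.27993678 223.34244608]]
```

View pics/crop2.png

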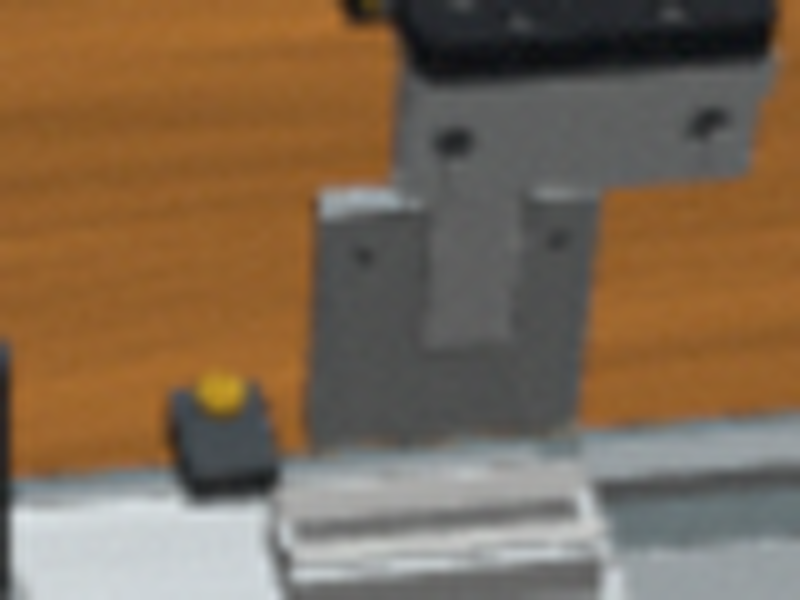

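The crop shows the held coupon, with bottom corners at scene px (341,244.5) and (368,243.7). The dark slot groove below runs from about (340,252.5) to (368,250.8), so the two roughly line up. I'll check the slot ends numerically in both views.

```bash
python3 - <<'E'
from h import *
c0=np.array([.5812,.0472]);a=np.radians(4.75);uy=np.array([np.sin(a),np.cos(a)]);ux=np.array([uy[1],-uy[0]])
P=lambda x,y,z:[*(c0+x*ux+y*uy),z]
for nm,q in dict(farL=P(-.00525,-.0325,.051),farR=P(-.00525,.0325,.051),farflareL=P(-.00925,-.0325,.057),farflareR=P(-.00925,.0325,.057),nearflL=P(.00925,-.0325,.057),nearflR=P(.00925,.0325,.057),post=P(0,-.105,.112)).items(): print(nm,proj('scene',q)[0].round(1),proj('top',q)[0].round(1))
t=cv2.imread("pics/top0.png")[218:244,262:338];s=cv2.imread("pics/scene0.png")[238:268,330:380]
f=lambda a,W,H:cv2.resize(a,(W,H),interpolation=cv2.INTER_NEAREST)
cv2.imwrite("pics/crop3.png",np.vstack([f(t,760,260),cv2.copyMakeBorder(f(s,500,300),0,0,0,260,0)]))
E
```

```text
farL [338.2 252.1] [299.8 232.8]
farR [366.6 249.6] [276.  231.5]
farflareL [338.  248.9] [299.6 233.9]
farflareR [366.5 246.4] [275.8 232.6]
nearflL [339.5 254.3] [300.  227.2]
nearflR [368.4 251.8] [276.2 225.9]
post [306.2 234.9] [326.7 228.5]
```

View pics/crop3.png

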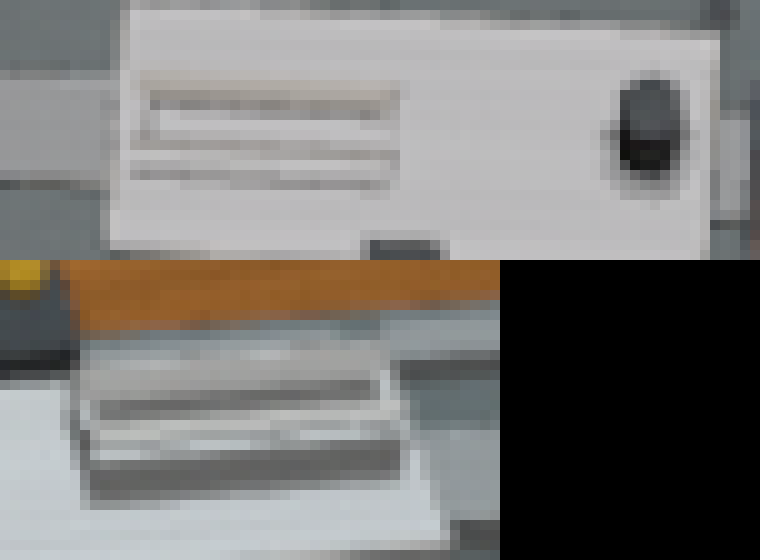

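Relative to prediction, the coupon, groove and post all shift by the same +0.7 px or so in the scene view. That is calibration bias, so the alignment is good to within about 1 mm. Inserting.

```bash
python3 - <<'E'
from h import *
robot.move_linear((.5812,.0472,.106),velocity=.1);st('top')
print(robot.move_linear((.5812,.0472,.0815),velocity=.03,threshold=8));st('ins')
E
```

```text
top 9.01 [0.581  0.0472 0.1058] F [ 0.9 -0.9 -3.1] op 0.008 gf 30.0
True
ins 9.73 [0.581  0.0472 0.083 ] F [-0.9 -0.3  7.7] op 0.0079 gf 30.0
```

Seated at the expected height (TCP 0.083). Releasing it, then gripping the post with the fingers closing along the rail.

```bash
python3 - <<'E'
from h import *
robot.gripper_to(.03);st('open')
robot.move_linear((.5812,.0472,.19),velocity=.15)
p=(.5725,-.0574)
robot.move_ptp((*p,.19),rot(85.25-180));st('over post')
robot.gripper_to(.05)
for n in("scene","top"): cv2.imwrite(f"pics/{n}2.png",robot.grab_frame(n)[:,:,::-1])
s=cv2.imread("pics/scene2.png")[205:280,285:385]
cv2.imwrite("pics/crop4.png",cv2.resize(s,(800,600),interpolation=cv2.INTER_CUBIC))
E
```

```text
open 10.29 [0.5804 0.047  0.0824] F [-0.5 -0.5  0.4] op 0.0298 gf 0.0
over post 12.35 [ 0.5724 -0.0569  0.1896] F [ 0.3  0.1 -0.8] op 0.0302 gf 0.0
```

View pics/crop4.png

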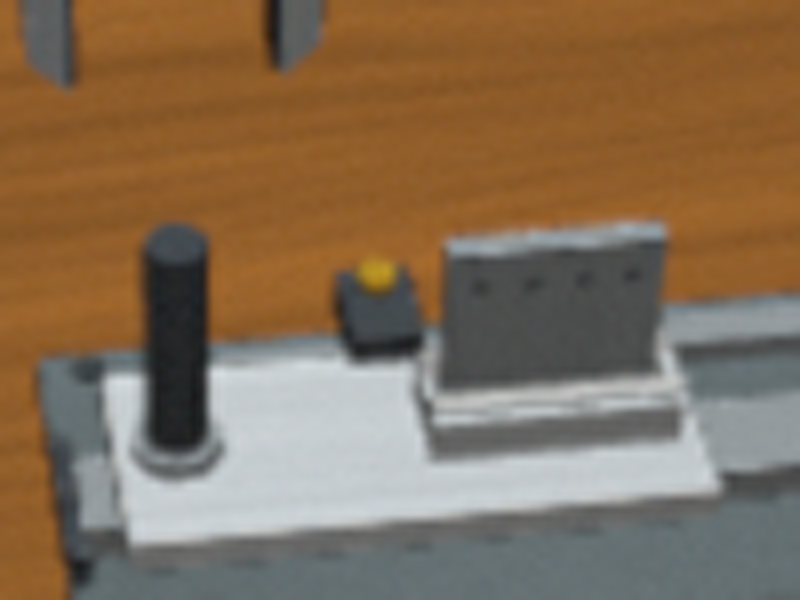

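The coupon stands upright and fully down in the slot (crop 445–665, 225–390). The fingers are centred over the post. Gripping and sliding.

```bash
cat >> h.py <<'E'
A=np.radians(4.75);UY=np.array([np.sin(A),np.cos(A),0])
E
python3 - <<'E'
from h import *
p=np.array([.5725,-.0574,.0945])
robot.move_linear(p,velocity=.12);st('down')
robot.gripper_to(0);s=st('grip')
q=s['ee_pos'].copy()
np.save('q.npy',q)
robot.move_linear(q+.062*UY,velocity=.06);s=st('slid')
for k in range(66,77,2):
    robot.move_linear(q+k/1000*UY,velocity=.02)
    s=robot.get_state();print(k,round((s['ee_pos']-q)@UY*1000,2),'Fy',round(s['force']@UY,2),np.round(s['force'],1))
E
```

```text
down 13.93 [ 0.5729 -0.0574  0.0951] F [ 1.   0.2 -0.2] op 0.05 gf 0.0
grip 14.53 [ 0.5726 -0.0573  0.0947] F [-0.7  0.9  2.6] op 0.0173 gf 30.0
slid 15.72 [0.5778 0.0047 0.0947] F [0.4 1.4 0.8] op 0.0178 gf 30.0
66 66.22 Fy -0.94 [ 0.  -0.9  1.3]
68 68.4 Fy -0.9 [ 1.5 -1.   1.4]
70 70.44 Fy 1.0 [0.9 0.9 1.1]
72 72.39 Fy 0.11 [ 1.6 -0.   1.7]
74 74.37 Fy 0.57 [1.4 0.5 0.7]
76 76.23 Fy -0.53 [ 1.2 -0.6  1.3]
```

```bash
python3 - <<'E'
from h import *
q=np.load('q.npy')
for k in np.arange(77,93,1.):
    robot.move_linear(q+k/1000*UY,velocity=.02)
    s=robot.get_state();f=s['force']@UY;print(k,round((s['ee_pos']-q)@UY*1000,2),'Fy',round(f,2))
    if abs(f)>4.5: break
for n in("scene","top"): cv2.imwrite(f"pics/{n}3.png",robot.grab_frame(n)[:,:,::-1])
print(robot.get_state()['time'])
s=cv2.imread("pics/scene3.png")[205:280,310:410];t=cv2.imread("pics/top3.png")[205:265,200:350]
cv2.imwrite("pics/crop5.png",np.vstack([cv2.resize(s,(400,300),interpolation=cv2.INTER_CUBIC),cv2.resize(t,(750,300),interpolation=cv2.INTER_CUBIC)[:,150:550]]))
E
```

```text
77.0 77.01 Fy -0.92
78.0 78.13 Fy -2.56
79.0 79.37 Fy -0.24
80.0 80.41 Fy 1.1
81.0 81.37 Fy 1.65
82.0 82.4 Fy 2.82
83.0 83.15 Fy 2.02
84.0 83.89 Fy -1.36
85.0 84.74 Fy -3.12
86.0 85.35 Fy -5.17
19.9167
```

View pics/crop5.png

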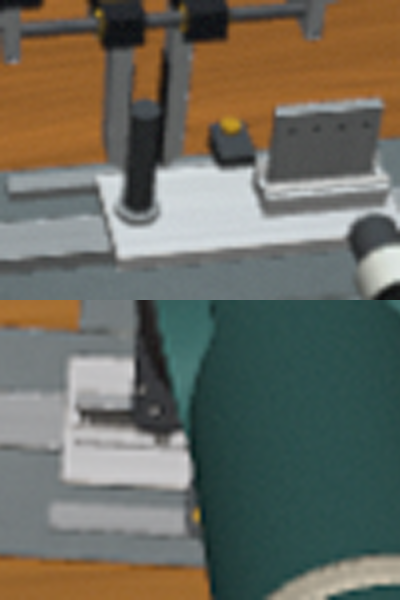

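The scene crop shows the carriage moved with the coupon still standing, and the top crop shows the ball housing at the notch. The force trace shows the pull-in (positive at 80–83 mm) and then the opposing rise past about 84 mm, which marks the notch. I'll ease back to the centre and check the ball knob's height.

```bash
python3 - <<'E'
from h import *
q=np.load('q.npy')
robot.move_linear(q+.0842*UY,velocity=.02);robot.pause(.5)
for i in range(3): s=st();print('d',round((s['ee_pos']-q)@UY*1000,2),'Fy',round(s['force']@UY,2));robot.pause(.3)
cv2.imwrite("pics/scene4.png",robot.grab_frame("scene")[:,:,::-1])
def yel(f,x):
    h=cv2.cvtColor(cv2.imread(f),cv2.COLOR_BGR2HSV).astype(int)
    m=(h[...,0]>17)&(h[...,0]<32)&(h[...,1]>190)&(h[...,2]>120)
    M=np.zeros_like(m);M[228:250,x:x+30]=m[228:250,x:x+30]
    v,u=np.nonzero(M);return np.array([u.mean(),v.mean()]),len(u)
a,na=yel("pics/scene0.png",320);
P=plane('scene',a,.055)[0]
for z in(0,-.0026): print('pred',proj('scene',P+[*(.0842*UY[:2]),z]))
print(a,na,yel("pics/scene4.png",350))
E
```

```text
20.67 [0.5796 0.0267 0.0947] F [ 3.2 -2.2  1.2] op 0.0174 gf 30.0
d 84.23 Fy -1.89
 20.97 [0.5796 0.0266 0.0947] F [ 3.2 -1.5  0.9] op 0.0174 gf 30.0
d 84.15 Fy -1.23
 21.27 [0.5796 0.0266 0.0947] F [ 3.3 -2.   0. ] op 0.0173 gf 30.0
d 84.18 Fy -1.69
pred [[367.21665747 235.51582285]]
pred [[367.12052936 236.38283977]]
[331.5 238.5] 12 (array([366.8, 235.9]), 10)
```

The force and travel signature matches the detent: about 5 N of pull-in, plus friction, gives the stated 8 N or so of retention. The hold force is now under 2 N along the rail. Handing in.

```bash
python3 -c "
from rig import robot
print(robot.sign_off())"
```

```text
the job is handed in; nothing more can be done
None
```

The job is handed in: the tall coupon stands fully down in the carriage slot, the carriage sits in the index notch after 84 mm of sliding, and the gripper still holds the post. I judged the notch from the force trace (pull-in from 80 to 83 mm, then rising resistance), because the pictures were too coarse to confirm that the ball dropped.

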